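# Lock the sample carrier with the T-key

## Robot

A 7-joint arm with a two-finger parallel gripper is mounted at the origin on the work surface. World frame = base frame: x ahead of the robot, y to its left, z up, the work surface at z = 0. Lengths are in m, angles in rad, forces in N, time in s.
With the tool pointing down it reaches from about 0.425 to 0.95 m from the base axis. Payload 4.7 kg.
Tool frame: the origin (TCP) lies at the very end of the fingers, on their centre line; the grasp point (between the pads) lies 19 mm behind it (ctrl.pinch_z is the z of the grasp point in the tool frame, in m); z points along the fingers, y is the direction in which the jaws open and shut (so a half turn about z gives the same grasp; the last joint's range is limited). The gripper opens to 85 mm and grips with 20 to 120 N. Pads are 22 mm wide; open, the fingers measure 114 mm over their backs; the gripper's body (76 mm by 85 mm) begins 54 mm behind the grasp point. The pads swing forward as they close: fully open they stand 13 mm farther back than shut.
Start: joints at [-1.366, 0.469, -0.049, 1.532, 0.024, 1.141, -0.082], TCP at [0.156, 0.657, 0.231] pointing down, gripper open.
Joint ranges: [-2.59, 2.59], [-0.33, 1.99], [-1.39, 1.29], [0.1, 2.45], [-1.04, 4.18], [0.21, 1.99], [-2.66, 2.66]. Speed limits (rad/s): [2.57, 2.57, 3.14, 3.14, 3.14, 3.14, 3.14].

## Interface

Orientations are given as a rotation vector (axis times angle).
In Python, from workcell import readout, viewer, job, ctrl gives the robot as it stands.
- The arm moves only by the tool send_rows, never from a script. Its argument "moves" is a list that holds one entry, the list of rows, each a list of 6 numbers: the shift along the tool's x, y, z in mm, then the turn, a rotation vector about the tool's x, y, z in degrees. A call has 1 to 5 rows; each row shifts and turns the commanded pose from where the row before left it, along the tool's axes as they then stand; what a row does not reach is not made up. A row lasts 1/8 s, in which the tool goes at most 62.5 mm and 10.7 degrees, less where a joint would pass 70% of its speed; a pose out of reach is approached as far as the arm can. A call is refused whole if a number of a shift passes 62.5 or a number of a turn 10.7, either way. A call with a gripper value outside its range is refused whole. "fingers" is the closure, from 0 (fully open) to 1 (shut), set as the call begins (left out, the last holds). The fingers move at their own pace and stop on an object; "force" is the grip in N (left out, the last holds). Time passes only in rows, so rows that do not move let the fingers close. It gives the time, the measured TCP pose, the force and the opening at its end, in the units of the state.
- readout.observe(): the state, without advancing time (a new reading comes with each control period).
- viewer.grab_frame(name): name is "scene" or "top"; returns the picture (384x512x3 uint8, blue, green, red); there is no depth.
- viewer.camera_info(name): a dict with "intrinsics" (3x3 intrinsics, pixels), "T" (4x4, takes a point from camera to world coordinates). Camera axes: x right, y down, z forward; pixel columns grow to the right and rows downward; lengths in m; the calibration is good to about 2 mm. A picture is of the moment at which its call begins. camera_info takes no time and is no camera call.
- job.close_job(): hands the job in, once; it reports no verdict.
The state is a dict: "time_s": time; "joint_positions": joint angles; "dq": joint speeds; "effort": joint torques, N m; "eef_pos": TCP position; "ee_rot": TCP orientation; "wrist_force": force on the tool from outside, world axes, zero at the start; "moment": the same for the moment, N m; "opening": opening from 0.0 (shut) to 1.0 (fully open).
Only numpy, scipy, OpenCV 4.12 (cv2) and the standard library are available. Lean on these libraries where they do the work, as an engineer would, in place of code of your own. Each camera call takes 0.05 s, during which the arm holds its last target.

## Task

Lock the sample carrier on the analyser deck: lift the T-key out of its stand, feel its cross-bar down through the slot in the carrier's loose lock plate, press it down against the spring, give it a quarter turn, and let the spring raise the bar into its cross groove so that the key holds upright by itself. Feel gently: never push or pull the key against the lock with more than about 20 N. Leave the other things on the deck where they are.

Things in the scene. Friction and masses are not known exactly. Their poses are not given: they have to be found in the camera images.
- key_grip (a point): Centre of the grip blade of the loose steel T-key (90 g), which stands upright in its stand. The flat blade is 36 mm wide, 12 mm thick, 30 mm tall. This point is 15 mm below the key's top and 49 mm above the underside of its cross-bar. x: along the blade's width and the cross-bar; y: through the blade's thickness; z up. The key is the same after a half turn.
- key: The T-key; origin at the centre of its underside, axes as key_grip. Bottom to top: cross-bar 30 mm (x) by 8 mm (y), 7 mm tall; round shaft 8 mm thick, 27 mm long; grip blade, parallel to the cross-bar. 64 mm tall in all.
- stand_top (a point): Centre of the top face of the grey key stand, a fixed block 64 x 42 mm, 22 mm tall. The cross-bar stands in a pocket 33 x 11 mm, 14 mm deep, long along the stand's x; lift the key straight up.
- carrier: Black sample carrier, fixed; origin on the deck under the point lock, same axes. Lock housing 90 mm (x) by 100 mm (y), 50 mm tall, its top beyond 20 mm either way in y raised by a 3 mm bezel; on its -y side (50 to 110 mm from the origin) a rack with vials up to 72 mm tall. More than 40 N between key and carrier (spring included) damages the lock.
- lock (a point): Centre of the lock's top, 50 mm above the deck. x along the slot, y across, z up. Flush with it lies a loose aluminium plate, 64 x 60 x 10 mm, with a central through slot 36 mm (x) by 11 mm (y). The plate may lie up to 12 mm either way along y (it slides with 3 N friction) and this point does not follow it: find the slot in y by eye or by feel. In x and direction the slot is where this point says.
- spring_top (a point): Top of the sprung follower under the plate, at rest, 11 mm below lock, same axes. The cross-bar's underside meets it there; it pushes up with 3.4 N, plus 0.8 N per mm, and bottoms out after 14 mm. The bar turns freely, either way, with its underside 18 to 22 mm below the plate's top (9 to 12 N).
- groove (a point): Roof of the cross groove in the plate's underside (13 mm wide, 4 mm deep, along y, square to the slot), 6 mm below lock, same axes; it moves in y with the plate, this point does not. After a quarter turn the spring lifts the bar into it: key_grip is then 36 mm above lock, its x axis along lock's y, and cannot turn back.
- reagent_a: Bystander: reagent bottle, 44 mm wide, 75 mm tall. Origin at the centre of its underside.
- reagent_b: Bystander: reagent bottle, 44 mm wide, 75 mm tall. Origin at the centre of its underside.
- jar: Bystander: squat jar, 60 mm wide, 60 mm tall. Origin at the centre of its underside.
- vial: Bystander: small clear cylinder vial, 22 mm wide, 40 mm tall. Origin at the centre of its underside.
- tray: Bystander: shallow white tray, 110 x 80 x 25 mm. Origin at the centre of its underside.
- beaker: Bystander: glass beaker, 64 mm wide, 70 mm tall. Origin at the centre of its underside.
- tip_box: Bystander: grey pipette-tip box, 110 x 80 x 55 mm. Origin at the centre of its underside.
Not all that is in view belongs to the job. What is shaped like the part that bears stand_top but green or red is not meant.

How it is judged:
By the outcome, as a careful person would: the job done as asked, in the order asked, and still so for the second after the job is handed in, with the robot touching nothing.
It also fails if it takes over 72 s, if anything falls off the work surface, if the arm or the gripper's body presses on something with over 40 N, if the wrist force passes 120 N, or if a joint passes its speed limit or range.

## Working session

There is one attempt and no reset: what is moved stays moved. The work goes in short steps, Python scripts to look and compute and a tool call to move; the robot and the scene stay as the last step left them, time stands still between calls to the robot, and variables do not carry over. Pictures are saved under pics/ and viewed, and the job is handed in when it is done.

Besides the shell and the picture viewer there is one more tool, called after "Emit:" as name(argument=value, ...) on one line, values as JSON. send_rows: Moves the arm, as the interface text tells. Its arguments: {"type":"object","properties":{"moves":{"type":"array"},"fingers":{"type":"number"},"force":{"type":"number"}},"required":["moves"]}

```bash
ls; mkdir -p pics; python3 - <<'E'
from workcell import readout, viewer, job, ctrl
import cv2,numpy as np
s=readout.observe();print(s);print(ctrl.pinch_z)
for n in("scene","top"):
    cv2.imwrite(f"pics/{n}0.png",viewer.grab_frame(n));i=viewer.camera_info(n);print(n,np.round(i["intrinsics"],2),np.round(i["T"],4))
E
```

```text
pics
{'time_s': 0.0, 'joint_positions': array([-1.36591429,  0.46945308, -0.04859666,  1.53367688,  0.02411936,
        1.14096973, -0.08227879]), 'dq': array([ 6.71222679e-04, -4.78721561e-04, -4.94980522e-04,  7.24755874e-04,
        4.13719537e-05, -5.75926960e-05,  1.14229178e-03]), 'effort': array([-2.47348271e-04, -5.10311222e+01, -4.64156305e-02, -2.37705481e+01,
        1.07510577e-02,  7.45099416e-03,  1.21580024e-05]), 'eef_pos': array([0.15623066, 0.65608777, 0.23026078]), 'ee_rot': array([-3.66275073e-01, -3.12002659e+00,  3.00896459e-03]), 'wrist_force': array([ 0.20467625, -0.64887027, -0.41092979]), 'moment': array([ 0.03217193, -0.00230843,  0.03626373]), 'opening': 0.9955118206953015}
-0.0187
scene [[387.46   0.   257.05]
 [  0.   387.46 190.57]
 [  0.     0.     1.  ]] [[-0.8161  0.4606 -0.349   1.0202]
 [ 0.5778  0.6614 -0.4783  0.5372]
 [ 0.0106 -0.592  -0.8059  0.997 ]
 [ 0.      0.      0.      1.    ]]
top [[377.68   0.   256.72]
 [  0.   377.68 185.85]
 [  0.     0.     1.  ]] [[ 0.0111 -0.9828  0.1844  0.381 ]
 [-0.9997 -0.0147 -0.0186 -0.0041]
 [ 0.021  -0.1841 -0.9827  1.2332]
 [ 0.      0.      0.      1.    ]]
```

View pics/scene0.png

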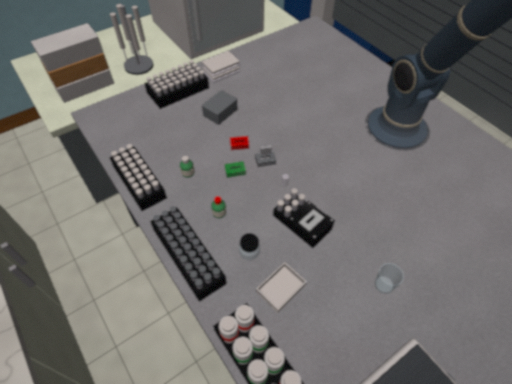

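View pics/top0.png

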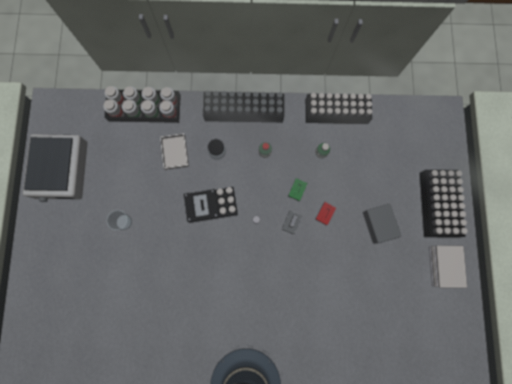

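```bash
cat > h.py <<'E'
from workcell import readout, viewer, job, ctrl
import cv2,numpy as np
from scipy.spatial.transform import Rotation as R
I={n:viewer.camera_info(n) for n in("scene","top")}
def proj(n,p):
    T=I[n]["T"];c=T[:3,:3].T@(np.asarray(p,float)-T[:3,3]);q=I[n]["intrinsics"]@c;return q[:2]/q[2]
def ray(n,uv):
    T=I[n]["T"];d=T[:3,:3]@np.linalg.inv(I[n]["intrinsics"])@np.array([uv[0],uv[1],1.]);return T[:3,3],d
def onz(n,uv,z):
    o,d=ray(n,uv);return o+d*(z-o[2])/d[2]
def tri(a,b):
    o1,d1=ray("scene",a);o2,d2=ray("top",b);d1/=np.linalg.norm(d1);d2/=np.linalg.norm(d2)
    t=np.linalg.lstsq(np.c_[d1,-d2],o2-o1,rcond=None)[0];p=o1+t[0]*d1;q=o2+t[1]*d2
    return (p+q)/2,np.linalg.norm(p-q)
def crop(img,x,y,w,h,k,name):
    cv2.imwrite(name,cv2.resize(img[y:y+h,x:x+w],None,fx=k,fy=k,interpolation=cv2.INTER_CUBIC))
E
python3 - <<'E'
from h import *
for n in I: print(n,proj(n,[0,0,0]),proj(n,[.156,.656,.23]),proj(n,[.5,0,0]))
s=cv2.imread("pics/scene0.png");t=cv2.imread("pics/top0.png")
crop(s,215,125,130,130,6,"pics/sc.png") if 0 else crop(s,220,130,130,98,6,"pics/sc.png")
crop(t,175,170,170,75,4.7,"pics/tc.png")
E
```

```text
scene [397.02650727 126.29717958] [600.93558051 251.00647538] [289.39012641 189.1120248 ]
top [245.40399251 384.85913616] [-20.23187451 346.38160638] [247.94127924 219.55327499]
```

View pics/sc.png

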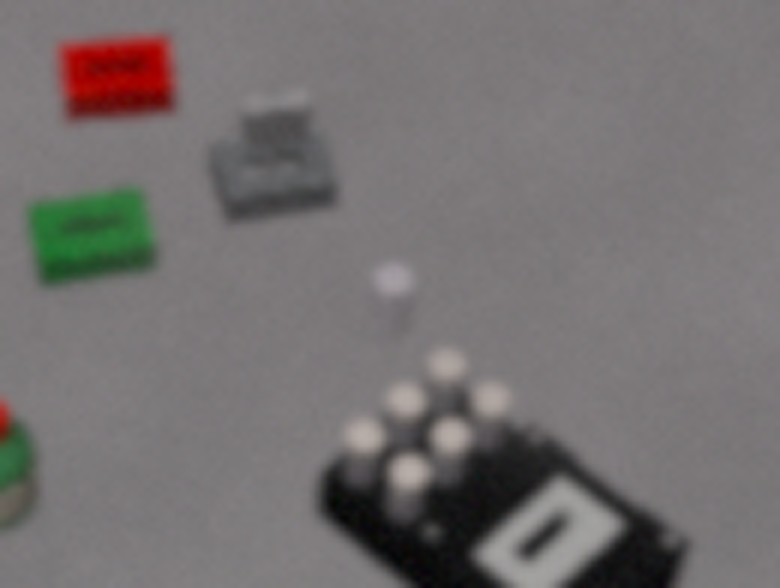

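View pics/tc.png

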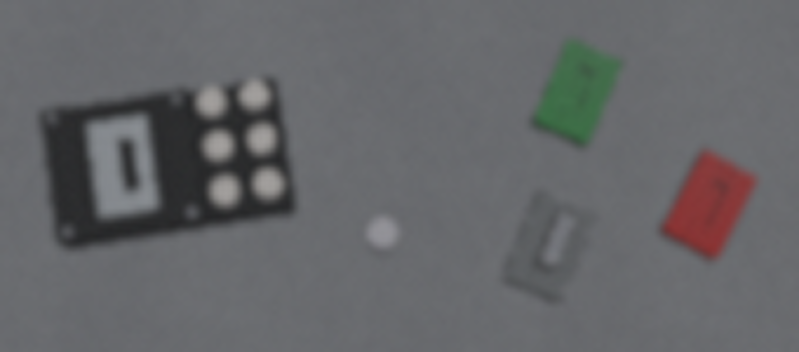

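```bash
python3 - <<'E'
from h import *
s=cv2.imread("pics/scene0.png");t=cv2.imread("pics/top0.png")
def enh(img,x,y,w,h,k,name):
    c=img[y:y+h,x:x+w].astype(float);lo,hi=np.percentile(c,[1,99]);c=np.clip((c-lo)/(hi-lo)*255,0,255).astype(np.uint8)
    return cv2.resize(c,None,fx=k,fy=k,interpolation=cv2.INTER_CUBIC)
a=enh(s,250,138,32,32,12,'');b=enh(t,276,205,32,32,12,'')
c=enh(s,270,185,68,64,5.9,'');d=enh(t,180,182,64,44,6,'')
cv2.imwrite("pics/k1.png",np.hstack([a,b]))
H=max(c.shape[0],d.shape[0]);f=lambda m:np.vstack([m,np.zeros((H-m.shape[0],m.shape[1],3),np.uint8)])
cv2.imwrite("pics/k2.png",np.hstack([f(c),f(d)]));print(c.shape,d.shape)
# masks
def comps(m,off,mn=3):
    for k in cv2.findContours(m.astype(np.uint8),cv2.RETR_CCOMP,cv2.CHAIN_APPROX_NONE)[0]:
        if len(k)>=mn: r=cv2.minAreaRect(k);print(np.round(np.add(r[0],off),2),np.round(r[1],1),round(r[2],1),cv2.contourArea(k))
g=cv2.cvtColor(t,6)
print(np.array(g[205:237,276:308])[::1,::1][4:28,4:30])
E
```

```text
(378, 401, 3) (264, 384, 3)
[[109 109 108 107 107 106 108 107 106 106 105 107 107 107 106 105 106 106
  106 107 107 107 109 108 108 108]
 [109 108 107 106 106 107 108 107 103  99 100 103 106 107 107 106 107 107
  106 106 107 108 108 107 107 107]
 [109 108 107 107 107 107 107 104  98  93  94  98 103 107 109 108 108 107
  108 107 106 108 109 108 107 108]
 [108 107 107 107 108 107 106 103  93  90  94  96  98 103 106 106 107 108
  107 107 106 108 108 109 108 109]
 [107 107 107 107 107 107 106 100  92  90  93  95  95  96  99  99 101 104
  106 106 107 107 108 109 109 108]
 [107 106 107 107 108 108 102  96  92  92  94  94  93  91  95  96  96  99
  101 102 103 105 107 108 109 107]
 [106 107 107 109 108 106 102  96  93  94  95  93  90  92 101 102  97  96
   97  98  99 101 105 107 107 108]
 [106 106 108 108 109 105 100  97  96  95  95  91  86  95 107 111 107 101
   95  95  97  99 102 106 107 107]
 [106 108 108 107 107 102  94  95  96  95  93  89  87  99 113 116 112 102
   95  95  97 101 105 106 107 106]
 [106 107 108 108 105  98  92  93  94  94  93  89  92 106 115 114 107  98
   95  97 100 104
[... 844 characters left out ...]
93  94  96
  102 108 108 107 106 106 106 106]
 [109 103  94  92  93  95  94  93  89  86  82  82  86  90  91  92  94  99
  104 107 107 106 106 106 106 106]
 [108 102  94  90  92  95  95  92  92  92  91  89  91  93  94  94  97 102
  105 106 106 105 105 105 107 106]
 [106 100  91  86  87  90  92  92  94  94  94  94  95  94  94  96 100 104
  106 106 107 105 106 105 106 106]
 [107 104  96  90  87  86  87  88  91  93  94  95  94  95  96 101 104 107
  107 107 107 106 106 106 107 106]
 [107 107 106 102  99  93  91  88  88  87  90  92  94  95 100 105 107 107
  107 107 107 107 106 106 106 106]
 [108 108 110 109 107 106 102  97  92  88  84  85  88  92  98 104 107 106
  107 106 106 106 106 107 105 105]]
```

View pics/k1.png

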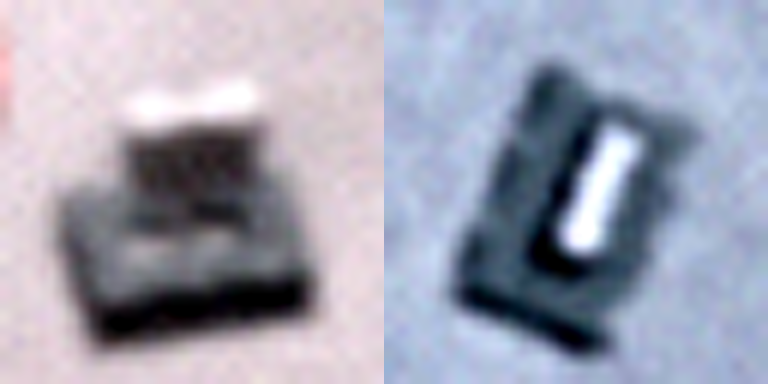

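View pics/k2.png

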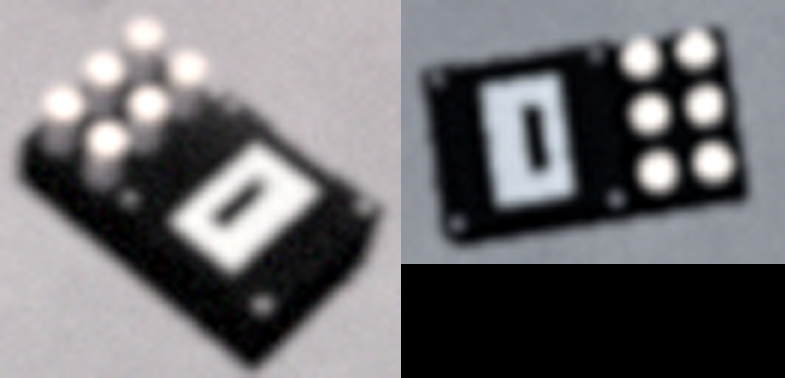

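```bash
cat > m.py <<'E'
from h import *
K=8
def up(img): return cv2.resize(img,None,fx=K,fy=K,interpolation=cv2.INTER_CUBIC)
def rects(img,x,y,w,h,lo,hi,mn=40):
    g=up(cv2.cvtColor(img,6)[y:y+h,x:x+w]);m=cv2.inRange(g,lo,hi)
    out=[]
    for k in cv2.findContours(m,cv2.RETR_LIST,cv2.CHAIN_APPROX_NONE)[0]:
        if cv2.contourArea(k)>mn:
            M=cv2.moments(k);c=(np.array([M['m10'],M['m01']])/M['m00']+.5)/K-.5+[x,y]
            b=(cv2.boxPoints(cv2.minAreaRect(k))+.5)/K-.5+[x,y]
            out.append((c,b,cv2.contourArea(k)/K/K))
    return out
E
python3 - <<'E'
from m import *
s=cv2.imread("pics/scene0.png");t=cv2.imread("pics/top0.png")
def show(l,r):
    print(l)
    for c,b,a in r: print("  c",np.round(c,2),"area",round(a,1),"box",np.round(b,1).tolist())
show("key top",rects(t,284,210,16,20,105,255,300))
print(cv2.cvtColor(s,6)[142:152,256:276])
show("key scene",rects(s,258,143,16,9,150,255))
show("plate top",rects(t,190,192,22,28,100,255,300))
show("slot top",rects(t,196,196,12,20,0,100,100))
show("plate sc",rects(s,295,205,32,30,140,255,300))
show("slot sc",rects(s,303,212,16,14,0,130,100))
for n,im,pts in(("top",t,[(187,195),(213,191),(216,215),(190,219)]),("sc",s,[(292,218),(310,202),(332,220),(314,236)])):
    for u,v in pts:
        g=cv2.cvtColor(im,6)[v-4:v+5,u-4:u+5];print(n,u,v);print(g)
E
```

```text
key top
  c [298.69 227.21] area 7.4 box [[297.2, 223.7], [299.4, 223.7], [299.4, 229.4], [297.2, 229.4]]
  c [293.54 220.38] area 30.2 box [[289.8, 224.6], [293.9, 214.8], [297.2, 216.2], [293.1, 226.0]]
  c [296.16 211.07] area 21.8 box [[291.3, 209.6], [299.4, 209.6], [299.4, 213.4], [291.3, 213.4]]
  c [284.93 212.83] area 20.0 box [[283.6, 209.6], [287.8, 209.6], [287.8, 219.2], [283.6, 219.2]]
[[124 126 126 124 125 124 123 125 123 124 120 121 122 121 121 121 122 122
  121 118]
 [123 126 125 124 125 124 124 123 122 121 121 120 121 121 121 123 122 121
  122 121]
 [124 123 123 126 124 123 123 123 121 120 122 124 125 126 127 123 121 121
  122 123]
 [126 123 124 124 123 125 128 126 123 123 125 128 132 134 134 126 122 120
  120 121]
 [122 124 123 124 127 131 134 132 130 129 130 132 136 136 134 126 121 119
  119 118]
 [125 124 125 123 126 129 133 131 128 127 125 127 125 123 121 116 117 118
  119 120]
 [125 124 122 118 118 120 121 118 113 105 102 102 101 102 102 103 110 117
  119 118]
 [124 121 121 115 106 100 100  97  90  87  84  81  82  83  87  96 109 116
  118 118]
 [123 122 119 113
[... 3334 characters left out ...]
40  47  59  73]
 [ 34  34  33  35  39  38  36  43  52]]
sc 332 220
[[ 58  78  96 111 118 120 121 121 121]
 [ 36  51  73  96 109 117 120 121 122]
 [ 27  39  61  84  99 107 114 119 119]
 [ 23  41  67  88  94  91 100 112 119]
 [ 26  37  61  80  82  74  83 104 117]
 [ 25  30  42  55  57  59  81 105 116]
 [ 21  23  24  30  34  56  88 111 120]
 [ 25  21  23  18  35  66  96 115 123]
 [ 17  20  20  23  42  74 102 117 122]]
sc 314 236
[[26 22 20 19 18 19 17 19 20]
 [21 16 20 22 21 19 19 13 19]
 [18 22 21 31 34 32 24 16 21]
 [18 21 37 55 65 58 37 23 17]
 [19 22 45 75 85 75 47 25 14]
 [15 21 37 62 73 65 38 19  6]
 [13  8 26 38 45 39 23 13  3]
 [ 8 17 15 17 23 18 14  8  8]
 [15 15 12 11 11  9 14 13 14]]
```

```bash
python3 - <<'E'
from m import *
s=cv2.imread("pics/scene0.png");t=cv2.imread("pics/top0.png")
P=[]
for a,b in [((291.4,218.1),(212,190.6)),((309,202.6),(215.4,214.6)),((331.5,219.6),(188.7,218.7)),((314,236.1),(185.4,194.6))]:
    p,e=tri(a,b);print("screw",p.round(4),round(e,4),onz("top",b,.053).round(4),onz("scene",a,.053).round(4));P.append(onz("top",b,.053)/2+onz("scene",a,.053)/2)
P=np.array(P);print("centre",P.mean(0),"sides",[np.linalg.norm(P[i]-P[i-1]).round(4) for i in range(4)])
d=(P[3]+P[2]-P[0]-P[1]);print("y dir ang",np.degrees(np.arctan2(d[1],d[0])))
d=(P[0]-P[1]+P[3]-P[2]);print("x axis line ang",np.degrees(np.arctan2(d[1],d[0])))
print("plate opening c", tri((310.97,219.57),(200.59,204.88)),onz("top",(200.59,204.88),.05),onz("scene",(310.97,219.57),.05))
print("slot c", tri((310.02,218.96),(201.9,204.6)),onz("top",(201.9,204.6),.05),onz("scene",(310.02,218.96),.05))
def ang(n,b,z):
    q=np.array([onz(n,x,z)[:2] for x in b])
    for i in range(2):
        e=q[i+1]-q[i];print("   ",n,np.linalg.norm(e).round(4),np.degrees(np.arctan2(e[1],e[0])).round(1))
ang("top",[[192.7, 195.8], [205.5, 193.9], [208.5, 214.0], [195.6, 215.9]],.05)
ang("top",[[199.1, 199.3], [202.9, 198.7], [204.6, 209.9], [200.8, 210.5]],.05)
ang("scene",[[299.7, 221.8], [314.3, 208.4], [322.4, 217.2], [307.8, 230.6]],.05)
ang("scene",[[303.8, 221.1], [313.1, 212.8], [316.6, 216.8], [307.2, 225.0]],.05)
print("key");ang("top",[[289.8, 224.6], [293.9, 214.8], [297.2, 216.2], [293.1, 226.0]],.072)
print(onz("top",(293.54,220.38),.072))
r=rects(s,258,143,16,7,126,255,100)
for c,b,a in r: print(c,a,b.round(1).tolist()); print(tri(c,(293.54,220.38)),onz("scene",c,.072))
# saturated stand/refs
E
```

```text
screw [0.586  0.1141 0.0522] 0.0023 [0.5851 0.1149 0.053 ] [0.5871 0.1136 0.053 ]
screw [0.5097 0.1012 0.0522] 0.0017 [0.5091 0.1018 0.053 ] [0.5107 0.1009 0.053 ]
screw [0.4954 0.184  0.0532] 0.001 [0.4951 0.1845 0.053 ] [0.4957 0.1836 0.053 ]
screw [0.5716 0.1973 0.0536] 0.0022 [0.571  0.1982 0.053 ] [0.5721 0.1962 0.053 ]
centre [0.54072434 0.14921984 0.053     ] sides [np.float64(0.0842), np.float64(0.0773), np.float64(0.0839), np.float64(0.0773)]
y dir ang 99.92527335563685
x axis line ang 9.709436427397376
plate opening c (array([0.54061749, 0.14874397, 0.04804677]), np.float64(0.0028168889925710753)) [0.53944851 0.14956764 0.05      ] [0.5425216  0.14847797 0.05      ]
slot c (array([0.54142531, 0.14502119, 0.04736105]), np.float64(0.002096604851392078)) [0.54039398 0.145489   0.05      ] [0.54343621 0.14531711 0.05      ]
    top 0.0407 -80.6
    top 0.0648 -169.6
    top 0.0121 -80.1
    top 0.0361 -169.4
    scene 0.0654 -170.0
    scene 0.0368 89.1
    scene 0.0408 -170.9
    scene 0.0164 87.9
key
    top 0.033 -22.9
    top 0.011 -112.4
[ 0.49234345 -0.14077977  0.072     ]
[265.56582936 145.88750994] 26.203125 [[259.4, 144.9], [271.0, 143.7], [271.3, 146.8], [259.7, 148.0]]
(array([ 0.49294939, -0.14142929,  0.07242207]), np.float64(0.00188294808972828)) [ 0.49326147 -0.14252566  0.072     ]
```

```bash
cat > g.py <<'E'
import sys
from h import *
def go(x,y,z,yaw=None,s=None):
    """required shift in present tool axes (mm) and turn; yaw = world angle of tool y (deg), mod 180 handled outside; z = TCP z (mm in)"""
    s=s or readout.observe();Rm=R.from_rotvec(s["ee_rot"]);M=Rm.as_matrix()
    cy=np.degrees(np.arctan2(M[1,1],M[0,1]))
    d=Rm.inv().apply(np.array([x,y,z])-s["eef_pos"])*1e3
    out="t %.2f pos %s yawY %.2f tilt(z) %s op %.3f F %s M %s\n shift %s"%(s["time_s"],(s["eef_pos"]*1e3).round(1),cy,M[:,2].round(4),s["opening"],s["wrist_force"].round(1),s["moment"].round(2),d.round(1))
    if yaw is not None:
        dy=(yaw-cy+180)%360-180
        # target: tool z = -Z, tool y at yaw
        c,n=np.cos(np.radians(yaw)),np.sin(np.radians(yaw))
        Y=np.array([c,n,0]);Z=np.array([0,0,-1.]);X=np.cross(Y,Z)
        Tm=np.c_[X,Y,Z];rv=(Rm.inv()*R.from_matrix(Tm)).as_rotvec(degrees=True);out+=" turn %s"%rv.round(2)
    print(out," q",s["joint_positions"].round(2))
if __name__=="__main__": a=list(map(float,sys.argv[1:]));go(*a)
E
python3 g.py .4928 -.1416 .16 67.1; python3 g.py .4928 -.1416 .16 247.1
```

```text
t 0.10 pos [156.2 656.1 230.3] yawY 76.61 tilt(z) [-4.0e-04 -1.8e-03 -1.0e+00] op 0.998 F [ 0.8 -0.1 -0.6] M [0.03 0.01 0.01]
 shift [-512.2 -697.9   71.6] turn [-0.1   0.01  9.51]  q [-1.37  0.47 -0.05  1.53  0.02  1.14 -0.08]
t 0.10 pos [156.2 656.1 230.3] yawY 76.61 tilt(z) [-4.0e-04 -1.8e-03 -1.0e+00] op 0.998 F [ 0.8 -0.1 -0.6] M [0.03 0.01 0.01]
 shift [-512.2 -697.9   71.6] turn [-2.0000e-02 -1.5000e-01 -1.7049e+02]  q [-1.37  0.47 -0.05  1.53  0.02  1.14 -0.08]
```

```bash
python3 g.py .52 .3 .23 67.1
```

```text
t 0.10 pos [156.2 656.1 230.3] yawY 76.61 tilt(z) [-4.0e-04 -1.8e-03 -1.0e+00] op 0.998 F [ 0.8 -0.1 -0.6] M [0.03 0.01 0.01]
 shift [-436.4 -262.2    0.8] turn [-0.1   0.01  9.51]  q [-1.37  0.47 -0.05  1.53  0.02  1.14 -0.08]
```

Emit:
send_rows(moves=[[[-44,-26,0,0,0,0],[-44,-26,0,0,0,0],[-44,-26,0,0,0,0],[-44,-26,0,0,0,0],[-44,-26,0,0,0,0]]], fingers=0)

```text
time_s: 0.72
eef_pos: [0.3412, 0.4777, 0.231]
ee_rot: [-0.366, -3.12, 0.001]
wrist_force: [0.4, 0.6, 0.5]
opening: 1.0
```

Emit:
send_rows(moves=[[[-44,-26,0,0,0,0],[-44,-26,0,0,0,0],[-44,-26,0,0,0,0],[-44,-26,0,0,0,0],[-40,-26,0,0,0,0]]])

```text
time_s: 1.35
eef_pos: [0.5212, 0.3011, 0.2309]
ee_rot: [-0.367, -3.12, 0.001]
wrist_force: [0.7, -0.1, -0.1]
opening: 1.001
```

```bash
python3 g.py .4928 -.1416 .16 67.1
```

```text
t 1.35 pos [521.2 301.1 230.9] yawY 76.58 tilt(z) [-4.e-04 -3.e-04 -1.e+00] op 1.001 F [ 0.7 -0.1 -0.1] M [-0.   -0.    0.02]
 shift [ -75.1 -437.2   71.1] turn [-0.03 -0.02  9.48]  q [-0.69  0.35  0.12  1.72 -0.05  1.08  0.78]
```

Emit:
send_rows(moves=[[[-8,-45,0,0,0,0],[-8,-45,0,0,0,0],[-8,-45,0,0,0,0],[-8,-45,0,0,0,0],[-8,-45,0,0,0,0]]])

```text
time_s: 1.98
eef_pos: [0.5065, 0.073, 0.231]
ee_rot: [-0.366, -3.12, 0.0]
wrist_force: [0.4, -0.4, -0.3]
opening: 1.002
```

Emit:
send_rows(moves=[[[-8,-45,10,0,0,0],[-8,-45,10,0,0,0],[-8,-45,20,0,0,0],[-8,-45,20,0,0,0],[-3,-32,11,0,0,9.5]]])

```text
time_s: 2.6
eef_pos: [0.4908, -0.1419, 0.1591]
ee_rot: [-0.633, -3.075, 0.001]
wrist_force: [0.0, 0.4, -0.4]
opening: 1.004
```

Emit:
send_rows(moves=[[[0,0,0,0,0,0]]])

```text
time_s: 2.72
eef_pos: [0.4903, -0.1425, 0.1592]
ee_rot: [-0.631, -3.075, 0.002]
wrist_force: [0.2, -0.1, -0.6]
opening: 1.004
```

```bash
python3 g.py .4928 -.1416 .038 67.1
python3 - <<'E'
from h import *
s=viewer.grab_frame("scene");t=viewer.grab_frame("top")
a=s[110:190,220:320];b=t[180:260,240:340]
cv2.imwrite("pics/a1.png",cv2.resize(np.hstack([a,b]),None,fx=4,fy=4,interpolation=2))
E
```

```text
t 2.73 pos [ 490.3 -142.5  159.2] yawY 66.79 tilt(z) [-2.8e-03 -8.0e-04 -1.0e+00] op 1.004 F [ 0.2 -0.1 -0.6] M [ 0.03 -0.02  0.04]
 shift [ -2.2   2.  121.2] turn [-0.11 -0.13 -0.31]  q [-0.1   0.29  0.36  2.01 -0.13  0.86  1.5 ]
```

View pics/a1.png

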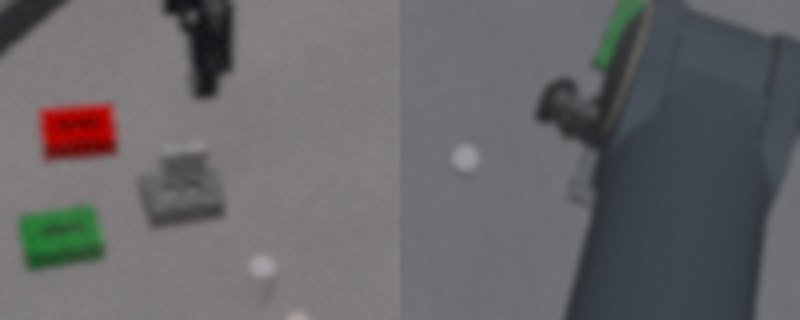

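Candidates for the key's stand: grey block bearing the key (scene 265,157 / top 292,222), green block (235,169 / 298,190), red block (240,143 / 326,213). The close crop k1 shows that the grey one holds the bright-topped T-key, so I choose that one. Measured blade top height is 72.4 mm, against 72 expected.

Emit:
send_rows(moves=[[[-1,1,25,-0.1,-0.1,-0.3],[-1,1,25,0,0,0],[0,0,25,0,0,0],[0,0,16,0,0,0],[0,0,0,0,0,0]]])

```text
time_s: 3.45
eef_pos: [0.4944, -0.1375, 0.0686]
ee_rot: [0.613, 3.081, 0.003]
wrist_force: [0.0, 0.2, 0.6]
opening: 0.998
```

```bash
python3 g.py .4928 -.1416 .038 67.1
python3 - <<'E'
from h import *
s=viewer.grab_frame("scene")
cv2.imwrite("pics/a2.png",cv2.resize(s[110:190,220:320],None,fx=7,fy=7,interpolation=2))
E
```

```text
t 3.45 pos [ 494.4 -137.5   68.6] yawY 67.51 tilt(z) [ 5.0e-04  1.7e-03 -1.0e+00] op 0.998 F [0.  0.2 0.6] M [ 0.01 -0.02 -0.01]
 shift [-0.1 -4.4 30.6] turn [ 0.1  -0.01  0.41]  q [-0.06  0.43  0.31  2.08 -0.21  0.66  1.57]
```

View pics/a2.png

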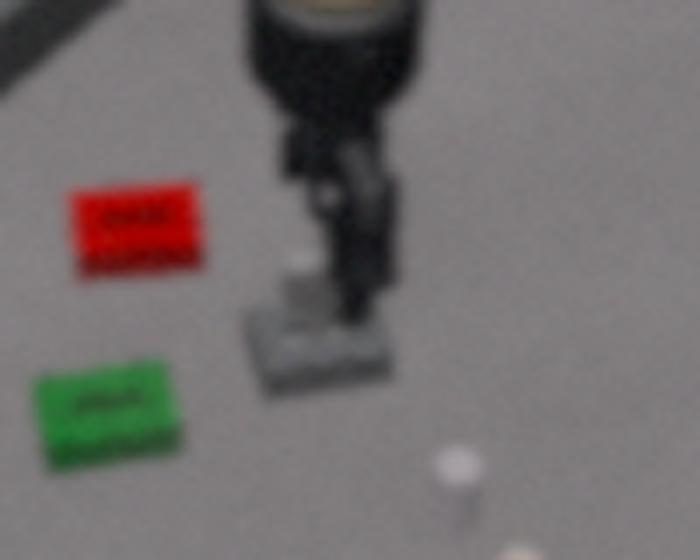

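Emit:
send_rows(moves=[[[0,-4.4,8,0,0,0.4],[0,0,11,0,0,0],[0,0,11,0,0,0],[0,0,0,0,0,0]]])

```text
time_s: 4.0
eef_pos: [0.4923, -0.1424, 0.0382]
ee_rot: [-0.626, -3.078, -0.002]
wrist_force: [-0.4, 0.3, -0.4]
opening: 0.999
```

```bash
python3 g.py .4928 -.1416 .038 67.1
python3 - <<'E'
from h import *
print(proj("scene",[.509,-.099,.05]),proj("scene",[.476,-.18,.05]))
E
```

```text
t 4.00 pos [ 492.3 -142.4   38.2] yawY 67.00 tilt(z) [-1.0e-04  1.4e-03 -1.0e+00] op 0.999 F [-0.4  0.3 -0.4] M [-0.04  0.02 -0.04]
 shift [-0.2  1.   0.2] turn [ 0.07 -0.04 -0.1 ]  q [-0.03  0.48  0.29  2.09 -0.24  0.6   1.6 ]
[269.37887022 160.83725931] [262.96094531 141.43165011]
```

Emit:
send_rows(moves=[[[0,0,0,0,0,0],[0,0,0,0,0,0],[0,0,0,0,0,0],[0,0,0,0,0,0],[0,0,0,0,0,0]]], fingers=1, force=25)

```text
time_s: 4.62
eef_pos: [0.4933, -0.1425, 0.0394]
ee_rot: [0.626, 3.076, 0.003]
wrist_force: [-0.1, 0.5, 0.9]
opening: 0.139
```

Emit:
send_rows(moves=[[[0,0,0,0,0,0],[0,0,0,0,0,0]]])

```text
time_s: 4.88
eef_pos: [0.4933, -0.1425, 0.0394]
ee_rot: [0.626, 3.076, 0.003]
wrist_force: [0.5, 0.0, 1.8]
opening: 0.137
```

```bash
python3 g.py .4928 -.1416 .038 67.1
```

```text
t 4.88 pos [ 493.3 -142.5   39.4] yawY 67.01 tilt(z) [ 0.0026  0.0011 -1.    ] op 0.137 F [0.5 0.  1.8] M [ 0.19 -0.07  0.04]
 shift [0.8 0.7 1.4] turn [ 0.12  0.11 -0.09]  q [-0.03  0.48  0.29  2.09 -0.24  0.6   1.6 ]
```

Emit:
send_rows(moves=[[[0,0,0,0,0,0],[0,0,0,0,0,0],[0,0,-8,0,0,0],[0,0,-10,0,0,0],[0,0,-20,0,0,0]]], fingers=1, force=70)

```text
time_s: 5.5
eef_pos: [0.4922, -0.143, 0.0775]
ee_rot: [0.626, 3.078, 0.001]
wrist_force: [-0.5, 0.6, -0.5]
opening: 0.128
```

Emit:
send_rows(moves=[[[0,0,-30,0,0,0],[0,0,-35,0,0,0],[0,0,-35,0,0,0],[0,0,0,0,0,0],[0,0,0,0,0,0]]])

```text
time_s: 6.12
eef_pos: [0.492, -0.1427, 0.1768]
ee_rot: [0.626, 3.078, 0.002]
wrist_force: [-0.3, 0.2, -1.7]
opening: 0.13
```

```bash
python3 g.py .5415 .1453 .18 100
python3 - <<'E'
from h import *
s=viewer.grab_frame("scene")
cv2.imwrite("pics/a3.png",cv2.resize(s[60:180,210:330],None,fx=5,fy=5,interpolation=2))
E
```

```text
t 6.12 pos [ 492.  -142.7  176.8] yawY 67.00 tilt(z) [ 0.0011  0.0012 -1.    ] op 0.130 F [-0.3  0.2 -1.7] M [-0.03  0.01 -0.02]
 shift [ 67.  284.5  -2.8] turn [  0.07   0.06 -33.  ]  q [-0.11  0.27  0.37  1.99 -0.13  0.9   1.5 ]
```

View pics/a3.png

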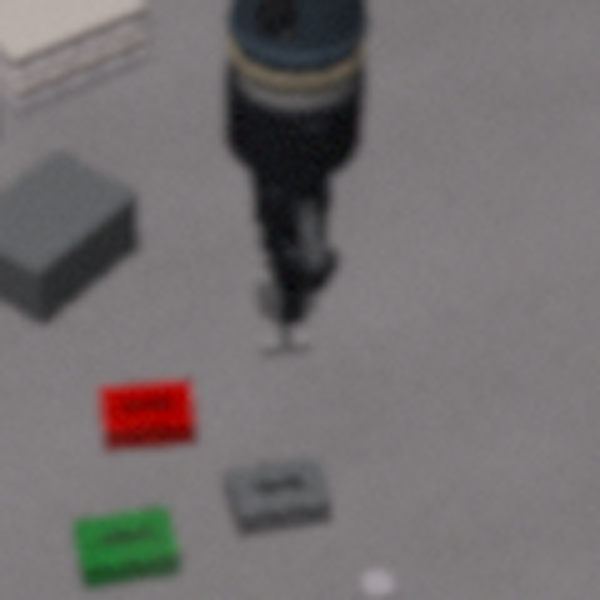

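Emit:
send_rows(moves=[[[11,47,0,0,0,0],[11,47,0,0,0,0],[11,47,0,0,0,0],[11,47,0,0,0,0],[11,47,0,0,0,0]]])

```text
time_s: 6.8
eef_pos: [0.5332, 0.0962, 0.1761]
ee_rot: [-0.626, -3.078, 0.0]
wrist_force: [0.3, -0.8, -1.4]
opening: 0.13
```

Emit:
send_rows(moves=[[[11,48,0,0,0,-6],[0,0,0,0,0,-9],[0,0,0,0,0,-9],[0,0,0,0,0,-8.9],[0,0,0,0,0,0]]])

```text
time_s: 7.42
eef_pos: [0.5418, 0.1431, 0.1762]
ee_rot: [0.268, -3.13, -0.0]
wrist_force: [1.0, 0.8, -0.8]
opening: 0.125
```

```bash
python3 g.py .5425 .1454 .10 99.9
```

```text
t 7.42 pos [541.8 143.1 176.2] yawY 99.79 tilt(z) [-6.e-04  1.e-04 -1.e+00] op 0.125 F [ 1.   0.8 -0.8] M [-0.04 -0.02 -0.01]
 shift [-1.1  2.2 76.2] turn [ 0.01 -0.03 -0.11]  q [-0.44  0.34  0.13  1.88 -0.05  0.93  1.46]
```

Emit:
send_rows(moves=[[[-1.1,2.2,20,0,0,-0.1],[0,0,20,0,0,0],[0,0,20,0,0,0],[0,0,18,0,0,0],[0,0,0,0,0,0]]])

```text
time_s: 8.05
eef_pos: [0.5422, 0.1455, 0.0979]
ee_rot: [0.272, -3.128, 0.0]
wrist_force: [-1.1, -0.4, -0.7]
opening: 0.13
```

```bash
python3 g.py .5425 .1454 .091 99.9
python3 - <<'E'
from h import *
s=viewer.grab_frame("scene");t=viewer.grab_frame("top")
a=s[165:265,255:355];b=t[150:250,150:250]
cv2.imwrite("pics/a4.png",cv2.resize(np.hstack([a,b]),None,fx=4,fy=4,interpolation=2))
E
```

```text
t 8.05 pos [542.2 145.5  97.9] yawY 99.94 tilt(z) [-1.5e-03 -4.0e-04 -1.0e+00] op 0.130 F [-1.1 -0.4 -0.7] M [ 0.05 -0.04 -0.  ]
 shift [-0.3 -0.2  6.9] turn [-0.01 -0.09  0.04]  q [-0.43  0.44  0.12  1.94 -0.07  0.77  1.47]
```

View pics/a4.png

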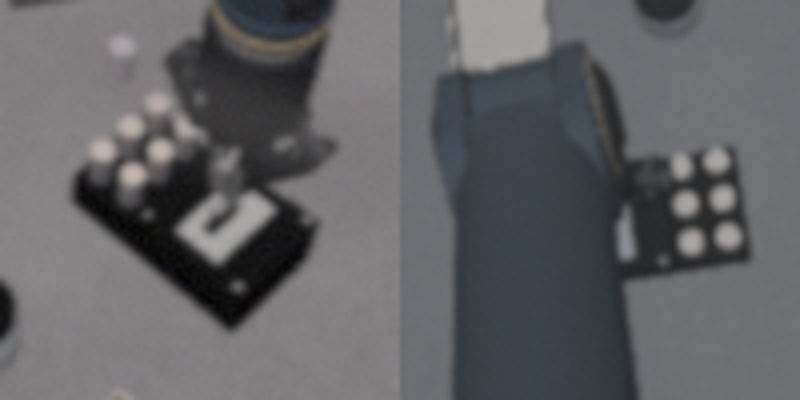

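Emit:
send_rows(moves=[[[-0.3,-0.2,4,0,-0.1,0],[0,0,4,0,0,0],[0,0,4,0,0,0],[0,0,0,0,0,0]]])

```text
time_s: 8.65
eef_pos: [0.5436, 0.1458, 0.0873]
ee_rot: [-0.274, 3.126, 0.001]
wrist_force: [-0.6, -0.2, -2.3]
opening: 0.128
```

Emit:
send_rows(moves=[[[0,0,1,0,0,0],[0,0,1,0,0,0],[0,0,1,0,0,0]]])

```text
time_s: 9.02
eef_pos: [0.5439, 0.1458, 0.0846]
ee_rot: [-0.274, 3.125, 0.002]
wrist_force: [-0.6, 0.7, -0.9]
opening: 0.128
```

```bash
python3 g.py .5425 .1454 .0814 99.9
```

```text
t 9.03 pos [543.9 145.8  84.6] yawY 100.01 tilt(z) [ 0.0041  0.0013 -1.    ] op 0.128 F [-0.6  0.7 -0.9] M [-0.01  0.06 -0.  ]
 shift [ 1.5 -0.2  3.2] turn [0.04 0.24 0.11]  q [-0.43  0.46  0.11  1.95 -0.08  0.74  1.48]
```

Emit:
send_rows(moves=[[[1.2,0,0,0,0.2,0],[0,0,1,0,0,0],[0,0,1,0,0,0]]])

```text
time_s: 9.4
eef_pos: [0.5427, 0.1456, 0.0826]
ee_rot: [-0.274, 3.129, 0.001]
wrist_force: [0.2, 1.0, -1.1]
opening: 0.132
```

```bash
python3 g.py .5425 .1454 .0814 99.9
```

```text
t 9.40 pos [542.7 145.6  82.6] yawY 100.01 tilt(z) [ 6.e-04  8.e-04 -1.e+00] op 0.132 F [ 0.2  1.  -1.1] M [-0.03 -0.02 -0.02]
 shift [ 0.2 -0.2  1.2] turn [0.04 0.04 0.11]  q [-0.42  0.46  0.11  1.95 -0.08  0.73  1.48]
```

Close; now feel down at 1 mm per row.

Emit:
send_rows(moves=[[[0,0,1,0,0,0],[0,0,1,0,0,0]]])

```text
time_s: 9.65
eef_pos: [0.5427, 0.1456, 0.0806]
ee_rot: [-0.274, 3.129, 0.001]
wrist_force: [0.0, 0.1, -0.9]
opening: 0.129
```

Emit:
send_rows(moves=[[[0,0,1,0,0,0]]])

```text
time_s: 9.78
eef_pos: [0.5427, 0.1456, 0.0796]
ee_rot: [-0.274, 3.129, 0.001]
wrist_force: [0.5, -0.1, -0.9]
opening: 0.127
```

Emit:
send_rows(moves=[[[0,0,1,0,0,0]]])

```text
time_s: 9.9
eef_pos: [0.5427, 0.1456, 0.0786]
ee_rot: [-0.274, 3.129, 0.001]
wrist_force: [0.5, -0.6, -0.4]
opening: 0.131
```

```bash
python3 g.py .5425 .1454 .0814 99.9
```

```text
t 9.90 pos [542.7 145.6  78.6] yawY 100.01 tilt(z) [ 5.e-04  7.e-04 -1.e+00] op 0.131 F [ 0.5 -0.6 -0.4] M [-0.05 -0.01  0.01]
 shift [ 0.2 -0.2 -2.8] turn [0.04 0.03 0.11]  q [-0.42  0.47  0.11  1.95 -0.08  0.73  1.48]
```

No contact 3 mm below the predicted plate top, so it seems to be entering the slot. I'll continue.

Emit:
send_rows(moves=[[[0,0,1,0,0,0],[0,0,1,0,0,0]]])

```text
time_s: 10.15
eef_pos: [0.5427, 0.1456, 0.0766]
ee_rot: [-0.274, 3.129, 0.001]
wrist_force: [-0.5, 0.6, -1.1]
opening: 0.134
```

Emit:
send_rows(moves=[[[0,0,1,0,0,0],[0,0,1,0,0,0]]])

```text
time_s: 10.4
eef_pos: [0.5427, 0.1456, 0.0746]
ee_rot: [-0.274, 3.129, 0.001]
wrist_force: [0.9, 0.7, -1.1]
opening: 0.13
```

Emit:
send_rows(moves=[[[0,0,1,0,0,0],[0,0,1,0,0,0]]])

```text
time_s: 10.65
eef_pos: [0.5427, 0.1456, 0.0726]
ee_rot: [-0.274, 3.129, 0.001]
wrist_force: [-1.2, 0.2, -0.7]
opening: 0.13
```

Emit:
send_rows(moves=[[[0,0,1,0,0,0],[0,0,1,0,0,0]]])

```text
time_s: 10.9
eef_pos: [0.5427, 0.1456, 0.0706]
ee_rot: [-0.274, 3.129, 0.001]
wrist_force: [0.2, 0.1, -1.3]
opening: 0.133
```

```bash
python3 g.py .5425 .1454 .0814 99.9
python3 - <<'E'
from h import *
s=viewer.grab_frame("scene")
cv2.imwrite("pics/a5.png",cv2.resize(s[185:245,280:350],None,fx=9,fy=9,interpolation=2))
E
```

```text
t 10.90 pos [542.7 145.6  70.6] yawY 100.01 tilt(z) [ 6.e-04  7.e-04 -1.e+00] op 0.133 F [ 0.2  0.1 -1.3] M [-0.01 -0.02 -0.03]
 shift [  0.2  -0.2 -10.8] turn [0.04 0.04 0.11]  q [-0.42  0.48  0.11  1.96 -0.08  0.71  1.48]
```

View pics/a5.png

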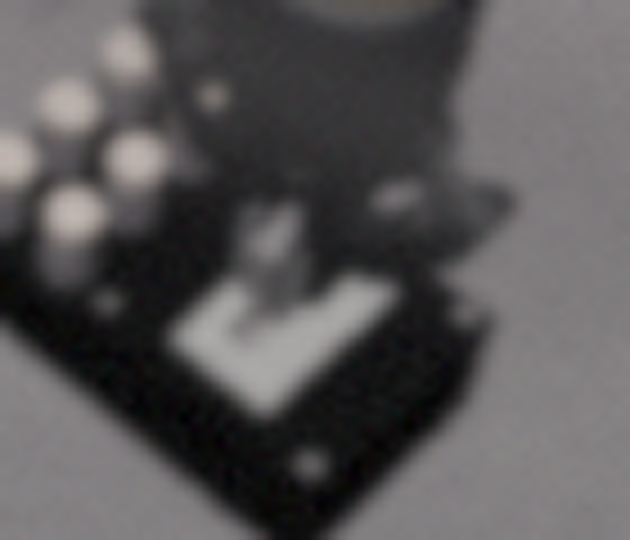

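The picture shows the bar down in the slot, with the shaft entering at around scene (308,218). Now press onto the spring.

Emit:
send_rows(moves=[[[0,0,1,0,0,0],[0,0,1,0,0,0]]])

```text
time_s: 11.2
eef_pos: [0.5428, 0.1457, 0.069]
ee_rot: [-0.274, 3.129, 0.001]
wrist_force: [-1.8, 0.0, 2.9]
opening: 0.132
```

Emit:
send_rows(moves=[[[0,0,1,0,0,0],[0,0,1,0,0,0]]])

```text
time_s: 11.45
eef_pos: [0.5428, 0.1457, 0.0669]
ee_rot: [-0.274, 3.129, 0.001]
wrist_force: [-2.0, 0.1, 5.4]
opening: 0.129
```

Emit:
send_rows(moves=[[[0,0,1,0,0,0],[0,0,1,0,0,0]]])

```text
time_s: 11.7
eef_pos: [0.5428, 0.1456, 0.0649]
ee_rot: [-0.274, 3.129, 0.001]
wrist_force: [-2.0, -1.4, 6.8]
opening: 0.131
```

```bash
python3 g.py .5425 .1454 .0614 99.9
```

```text
t 11.70 pos [542.8 145.6  64.9] yawY 100.00 tilt(z) [ 7.e-04  8.e-04 -1.e+00] op 0.131 F [-2.  -1.4  6.8] M [-0.16  0.44 -0.  ]
 shift [ 0.3 -0.2  3.5] turn [0.04 0.05 0.1 ]  q [-0.42  0.49  0.11  1.96 -0.08  0.7   1.48]
```

Emit:
send_rows(moves=[[[0,0,1,0,0,0],[0,0,1,0,0,0],[0,0,1,0,0,0],[0,0,0.5,0,0,0]]])

```text
time_s: 12.2
eef_pos: [0.5428, 0.1457, 0.0618]
ee_rot: [-0.274, 3.129, 0.001]
wrist_force: [-2.3, -0.5, 8.9]
opening: 0.135
```

```bash
python3 g.py .5425 .1454 .0614 99.9; python3 g.py .5425 .1454 .0614 9.9
```

```text
t 12.20 pos [542.8 145.7  61.8] yawY 100.00 tilt(z) [ 8.e-04  9.e-04 -1.e+00] op 0.135 F [-2.3 -0.5  8.9] M [-0.2   0.63  0.07]
 shift [ 0.4 -0.2  0.4] turn [0.04 0.05 0.1 ]  q [-0.42  0.49  0.11  1.96 -0.08  0.69  1.48]
t 12.20 pos [542.8 145.7  61.8] yawY 100.00 tilt(z) [ 8.e-04  9.e-04 -1.e+00] op 0.135 F [-2.3 -0.5  8.9] M [-0.2   0.63  0.07]
 shift [ 0.4 -0.2  0.4] turn [7.00e-02 1.00e-02 9.01e+01]  q [-0.42  0.49  0.11  1.96 -0.08  0.69  1.48]
```

Emit:
send_rows(moves=[[[0,0,0.7,0,0,0],[0,-0.1,0,0,0,4],[0,-0.1,0,0,0,4]]])

```text
time_s: 12.58
eef_pos: [0.5441, 0.1458, 0.0616]
ee_rot: [-0.051, 3.138, 0.003]
wrist_force: [-0.3, -1.1, 8.4]
opening: 0.129
```

```bash
python3 g.py .5425 .1454 .0614 9.9
```

```text
t 12.57 pos [544.1 145.8  61.6] yawY 91.88 tilt(z) [ 0.0035  0.0018 -1.    ] op 0.129 F [-0.3 -1.1  8.4] M [-0.06  0.24  0.04]
 shift [ 1.6 -0.4  0.2] turn [ 0.22  0.1  81.98]  q [-0.45  0.49  0.15  1.96 -0.11  0.69  1.37]
```

Emit:
send_rows(moves=[[[0.8,0,0.8,0.1,0.1,0],[0,-0.1,0.4,0,0,4]]])

```text
time_s: 12.82
eef_pos: [0.5441, 0.1459, 0.0608]
ee_rot: [0.057, 3.138, 0.001]
wrist_force: [0.3, 0.3, 9.8]
opening: 0.131
```

Emit:
send_rows(moves=[[[0,-0.1,0,0,0,5],[0,-0.1,0,0,0,5]]])

```text
time_s: 13.08
eef_pos: [0.5441, 0.1457, 0.0608]
ee_rot: [0.332, 3.12, 0.001]
wrist_force: [-0.9, 0.4, 9.4]
opening: 0.131
```

```bash
python3 g.py .5423 .1453 .0608 9.9
```

```text
t 13.07 pos [544.1 145.7  60.8] yawY 77.84 tilt(z) [ 3.6e-03  5.0e-04 -1.0e+00] op 0.131 F [-0.9  0.4  9.4] M [-0.01  0.06  0.02]
 shift [ 1.7 -0.8 -0. ] turn [ 0.18  0.13 67.94]  q [-0.5   0.5   0.21  1.97 -0.16  0.69  1.17]
```

Emit:
send_rows(moves=[[[1,-0.3,0,0,0,5],[0.5,-0.3,0,0,0,5],[0,-0.1,0,0,0,5],[0,-0.1,0,0,0,5]]])

```text
time_s: 13.58
eef_pos: [0.5426, 0.1453, 0.0608]
ee_rot: [0.869, 3.015, 0.002]
wrist_force: [0.1, -0.2, 9.7]
opening: 0.126
```

```bash
python3 g.py .5420 .1450 .0608 9.9
```

```text
t 13.57 pos [542.6 145.3  60.8] yawY 57.85 tilt(z) [ 3.9e-03  5.0e-04 -1.0e+00] op 0.126 F [ 0.1 -0.2  9.7] M [0.01 0.03 0.09]
 shift [ 0.3 -0.6  0. ] turn [ 0.21  0.11 47.95]  q [-0.57  0.5   0.3   1.97 -0.23  0.69  0.88]
```

Emit:
send_rows(moves=[[[0,-0.2,0,0,0,5],[0,-0.2,0,0,0,5],[0,-0.1,0,0,0,5],[0,-0.1,0,0,0,5]]])

```text
time_s: 14.08
eef_pos: [0.5422, 0.1448, 0.0608]
ee_rot: [1.379, 2.819, 0.003]
wrist_force: [-0.2, 0.5, 9.1]
opening: 0.133
```

```bash
python3 g.py .5418 .1445 .0608 9.9
```

```text
t 14.07 pos [542.2 144.8  60.8] yawY 37.86 tilt(z) [ 3.8e-03  3.0e-04 -1.0e+00] op 0.133 F [-0.2  0.5  9.1] M [0.02 0.09 0.08]
 shift [-0.  -0.5 -0. ] turn [ 0.21  0.07 27.96]  q [-0.64  0.52  0.4   1.98 -0.3   0.7   0.6 ]
```

Emit:
send_rows(moves=[[[0,-0.2,0,0.1,0,6],[0,-0.1,0,0.1,0,6],[0,-0.1,0,0,0,6],[0,-0.1,0,0,0,6],[0,0,0,0,0,4]]])

```text
time_s: 14.7
eef_pos: [0.5417, 0.1444, 0.0607]
ee_rot: [2.021, 2.403, -0.002]
wrist_force: [-0.1, 0.5, 9.2]
opening: 0.137
```

```bash
python3 g.py .5418 .1445 .0608 9.9
```

```text
t 14.70 pos [541.7 144.4  60.7] yawY 9.88 tilt(z) [ 7.0e-04 -1.8e-03 -1.0e+00] op 0.137 F [-0.1  0.5  9.2] M [0.07 0.01 0.05]
 shift [ 0.   0.1 -0.1] turn [ 0.02  0.11 -0.02]  q [-0.74  0.54  0.53  1.98 -0.4   0.72  0.21]
```

Emit:
send_rows(moves=[[[0,0,-1,0,0,0],[0,0,-1,0,0,0],[0,0,-1,0,0,0]]])

```text
time_s: 15.08
eef_pos: [0.5417, 0.1444, 0.0635]
ee_rot: [2.018, 2.405, -0.002]
wrist_force: [0.8, -0.0, 7.8]
opening: 0.129
```

Emit:
send_rows(moves=[[[0,0,-1,0,0,0],[0,0,-1,0,0,0]]])

```text
time_s: 15.32
eef_pos: [0.5417, 0.1444, 0.0654]
ee_rot: [2.018, 2.405, -0.002]
wrist_force: [-0.1, 0.2, 5.8]
opening: 0.127
```

Emit:
send_rows(moves=[[[0,0,-1,0,0,0]]])

```text
time_s: 15.45
eef_pos: [0.5416, 0.1444, 0.0663]
ee_rot: [2.018, 2.405, -0.002]
wrist_force: [1.3, -0.2, 5.0]
opening: 0.134
```

```bash
python3 g.py .5418 .1445 .0684 9.9
```

```text
t 15.45 pos [541.6 144.4  66.3] yawY 10.00 tilt(z) [ 7.e-04 -2.e-03 -1.e+00] op 0.134 F [ 1.3 -0.2  5. ] M [ 0.06 -0.28 -0.04]
 shift [ 0.1  0.2 -2.1] turn [0.02 0.12 0.1 ]  q [-0.74  0.53  0.54  1.98 -0.39  0.73  0.21]
```

Emit:
send_rows(moves=[[[0,0,-1,0,0,0]]])

```text
time_s: 15.58
eef_pos: [0.5416, 0.1444, 0.0672]
ee_rot: [2.018, 2.405, -0.002]
wrist_force: [1.5, 0.2, 4.3]
opening: 0.128
```

Emit:
send_rows(moves=[[[0,0,-0.5,0,0,0]]])

```text
time_s: 15.7
eef_pos: [0.5413, 0.1444, 0.0675]
ee_rot: [2.018, 2.406, -0.003]
wrist_force: [2.0, -0.4, 3.6]
opening: 0.134
```

Emit:
send_rows(moves=[[[0,0,-0.4,0,0,0]]])

```text
time_s: 15.82
eef_pos: [0.5405, 0.1442, 0.0675]
ee_rot: [2.019, 2.407, -0.005]
wrist_force: [2.2, 0.5, 4.2]
opening: 0.129
```

```bash
python3 g.py .5418 .1445 .0684 9.9
```

```text
t 15.82 pos [540.5 144.2  67.5] yawY 10.01 tilt(z) [-0.002  -0.0026 -1.    ] op 0.129 F [2.2 0.5 4.2] M [ 0.15 -0.57  0.05]
 shift [ 0.1  1.4 -0.9] turn [-0.14  0.13  0.11]  q [-0.74  0.53  0.54  1.98 -0.39  0.74  0.2 ]
```

Emit:
send_rows(moves=[[[0,1,0,-0.1,0.1,0],[0,0,-0.4,0,0,0],[0,0,0,0,0,0]]])

```text
time_s: 16.2
eef_pos: [0.5404, 0.1441, 0.0675]
ee_rot: [-2.018, -2.406, 0.004]
wrist_force: [1.9, 0.9, 4.3]
opening: 0.124
```

```bash
python3 g.py .5418 .1445 .0684 9.9
```

```text
t 16.20 pos [540.4 144.1  67.5] yawY 10.00 tilt(z) [-0.0027 -0.001  -1.    ] op 0.124 F [1.9 0.9 4.3] M [ 0.1  -0.44  0.04]
 shift [ 0.1  1.4 -0.9] turn [-0.16  0.03  0.1 ]  q [-0.74  0.53  0.54  1.98 -0.39  0.74  0.21]
```

Emit:
send_rows(moves=[[[0,1,-0.5,-0.1,0,0],[0,0,0,0,0,0]]])

```text
time_s: 16.45
eef_pos: [0.5405, 0.1442, 0.0677]
ee_rot: [-2.018, -2.405, 0.004]
wrist_force: [-0.8, -1.2, 4.4]
opening: 0.128
```

```bash
python3 g.py .5418 .1445 .0684 9.9
python3 - <<'E'
from h import *
s=viewer.grab_frame("scene")
cv2.imwrite("pics/a6.png",cv2.resize(s[185:245,280:350],None,fx=9,fy=9,interpolation=2))
E
```

```text
t 16.45 pos [540.5 144.2  67.7] yawY 10.01 tilt(z) [-0.003 -0.001 -1.   ] op 0.128 F [-0.8 -1.2  4.4] M [-0.    0.1  -0.01]
 shift [ 0.1  1.3 -0.7] turn [-0.18  0.02  0.11]  q [-0.74  0.53  0.54  1.98 -0.39  0.74  0.21]
```

View pics/a6.png

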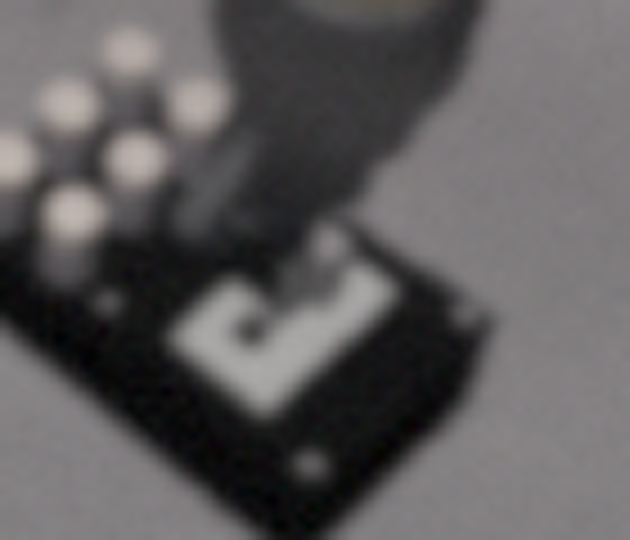

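Emit:
send_rows(moves=[[[0,0,-0.6,0,0,0],[0,0,0,0,0,0]]])

```text
time_s: 16.75
eef_pos: [0.5406, 0.1441, 0.0684]
ee_rot: [-2.018, -2.405, 0.004]
wrist_force: [-0.6, -0.5, 4.6]
opening: 0.127
```

Emit:
send_rows(moves=[[[0,0,-0.5,0,0,0],[0,0,0,0,0,0]]])

```text
time_s: 17.0
eef_pos: [0.5406, 0.1442, 0.0685]
ee_rot: [-2.018, -2.406, 0.004]
wrist_force: [-1.5, 0.1, -0.6]
opening: 0.129
```

```bash
python3 g.py .5418 .1445 .0684 9.9
```

```text
t 17.00 pos [540.6 144.2  68.5] yawY 10.01 tilt(z) [-0.0027 -0.0011 -1.    ] op 0.129 F [-1.5  0.1 -0.6] M [-0.08  0.34  0.01]
 shift [0.1 1.3 0.1] turn [-0.16  0.04  0.11]  q [-0.74  0.53  0.54  1.98 -0.39  0.74  0.21]
```

The roof of the groove is felt at TCP z = 68.5 mm (predicted 68.4), with the spring load taken by the plate. Now release.

Emit:
send_rows(moves=[[[0,0,0,0,0,0],[0,0,0,0,0,0]]], fingers=0.8, force=20)

```text
time_s: 17.25
eef_pos: [0.5419, 0.1445, 0.0692]
ee_rot: [2.019, 2.406, -0.001]
wrist_force: [0.4, -0.2, -0.3]
opening: 0.2
```

Emit:
send_rows(moves=[[[0,0,0,0,0,0],[0,0,0,0,0,0],[0,0,0,0,0,0],[0,0,0,0,0,0]]], fingers=0.3)

```text
time_s: 17.75
eef_pos: [0.5415, 0.1444, 0.0692]
ee_rot: [-2.019, -2.406, 0.002]
wrist_force: [-0.1, 0.5, 0.2]
opening: 0.699
```

```bash
python3 g.py .5418 .1445 .0684 9.9
python3 - <<'E'
from h import *
s=viewer.grab_frame("scene")
cv2.imwrite("pics/a7.png",cv2.resize(s[175:245,270:350],None,fx=8,fy=8,interpolation=2))
E
```

```text
t 17.75 pos [541.5 144.4  69.2] yawY 10.00 tilt(z) [-9.e-04 -6.e-04 -1.e+00] op 0.699 F [-0.1  0.5  0.2] M [-0.08 -0.04  0.01]
 shift [0.1 0.4 0.8] turn [-0.06  0.02  0.1 ]  q [-0.74  0.53  0.54  1.98 -0.39  0.74  0.21]
```

View pics/a7.png

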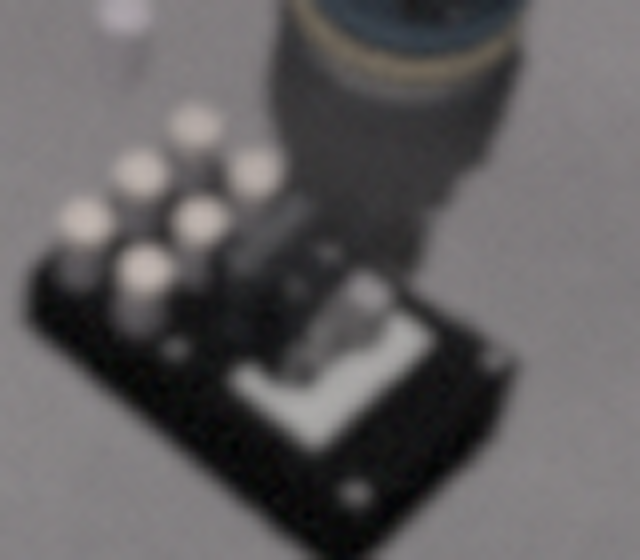

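Emit:
send_rows(moves=[[[0,0,-4,0,0,0],[0,0,-10,0,0,0],[0,0,-25,0,0,0],[0,0,-40,0,0,0],[0,0,-40,0,0,0]]], fingers=0)

```text
time_s: 18.42
eef_pos: [0.5415, 0.1442, 0.1899]
ee_rot: [-2.02, -2.406, 0.001]
wrist_force: [0.0, 0.8, -0.0]
opening: 1.002
```

Emit:
send_rows(moves=[[[-50,0,-10,0,0,0],[-50,0,-10,0,0,0],[-50,0,0,0,0,0],[-50,0,0,0,0,0],[-50,0,0,0,0,0]]])

```text
time_s: 19.05
eef_pos: [0.5853, -0.1033, 0.2092]
ee_rot: [2.019, 2.407, -0.0]
wrist_force: [-0.2, 1.6, 0.4]
opening: 1.002
```

```bash
python3 g.py .5418 .1445 .0684 9.9
python3 - <<'E'
from h import *
s=viewer.grab_frame("scene");t=viewer.grab_frame("top")
cv2.imwrite("pics/f_s.png",s);cv2.imwrite("pics/f_t.png",t)
cv2.imwrite("pics/a8.png",cv2.resize(np.hstack([s[175:245,265:345],t[170:240,170:250]]),None,fx=5,fy=5,interpolation=2))
E
```

```text
t 19.05 pos [ 585.3 -103.3  209.2] yawY 10.01 tilt(z) [ 3.e-04 -3.e-04 -1.e+00] op 1.002 F [-0.2  1.6  0.4] M [ 0.03 -0.02 -0.01]
 shift [251.6   0.3 140.7] turn [0.01 0.02 0.11]  q [-0.41  0.41  0.69  1.79 -0.3   1.05  0.56]
```

View pics/a8.png

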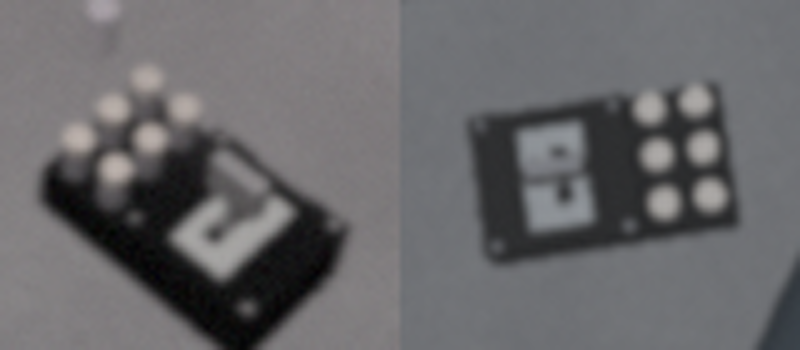

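View pics/f_t.png

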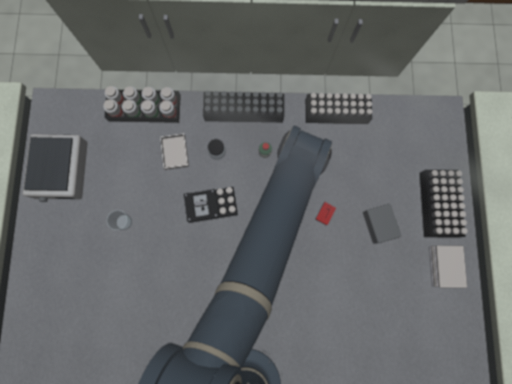

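```bash
python3 - <<'E'
from h import *
s=cv2.imread("pics/f_s.png");t=cv2.imread("pics/f_t.png")
yd=np.array([-.174,.985,0]);c=np.array([.5417,.1453,.101])
o=[]
for n,im,x,y in(("scene",s,290,185),("top",t,185,188)):
    z=cv2.resize(im[y:y+40,x:x+40],None,fx=9,fy=9,interpolation=2)
    for k in(-18,18):
        for w in (-6,6):
            p=proj(n,c+yd*k/1e3+np.array([.985,.174,0])*w/1e3);q=((p-[x,y]+.5)*9).astype(int);cv2.circle(z,tuple(int(i) for i in q),2,(0,0,255),-1)
    o.append(z)
cv2.imwrite("pics/a9.png",np.hstack(o))
E
```

```text
(no output)
```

View pics/a9.png

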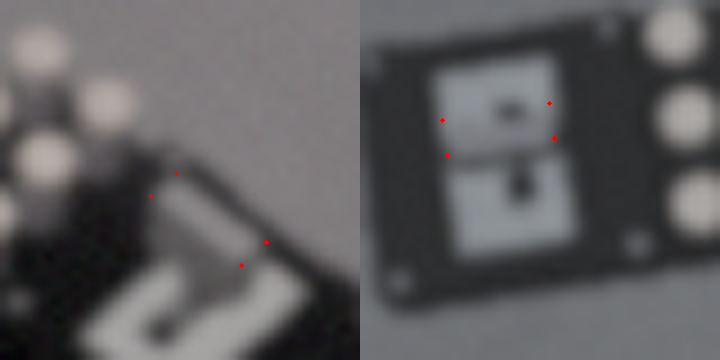

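The key stands alone with its blade square to the slot. Its top corners, predicted for the locked height (z = 101 mm), land on the blade in both views within about a pixel.

Emit:
send_rows(moves=[[[0,0,0,0,0,0],[0,0,0,0,0,0]]])

```text
time_s: 19.4
eef_pos: [0.5851, -0.0999, 0.2083]
ee_rot: [-2.016, -2.408, 0.001]
wrist_force: [0.0, 0.7, 0.6]
opening: 1.003
```

```bash
python3 -c "
from workcell import job
print(job.close_job())"
```

```text
the job is handed in; nothing more can be done
None
```

The key is locked in the carrier and standing by itself, and I handed the job in at about 19.4 s. I lifted it from the grey stand and fed the bar through the slot, which was about 4 mm toward the rack. I then pressed to about 10 N, turned it 90° at about 20.5 mm depth, and let the spring raise it.

**Checks that agreed:**
- The groove roof was felt at TCP z = 68.5 mm, where 68.4 mm was predicted. The wrist force fell by about 5 N as the plate took the spring load.
- After release and retreat, both pictures show the key upright with its blade across the slot, at about the expected locked height.
- The highest wrist force I read was about 10 N, always sampled at the end of a call, against the 20 N limit.

**What was less certain:**
- The two cameras disagreed by 1–3 mm on positions, so I used their average.
- Small arm drift of 1–1.5 mm during the turn and the rise gave about 2 N of side force. I corrected it, and it was near zero before the final lift.
- In the last top picture the arm covers the grey stand. The bystanders I could see looked unmoved, but I did not measure them again.

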